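# Lift the wet-lacquered battery hatch off a model aeroplane with the hook

### The job

The green battery hatch on the model aeroplane has just been lacquered, so keep the gripper off it: draw the red T-handled hook straight up out of its little stand without tipping the stand, hook the hatch by its brass wire bail and lift it off the fuselage. Set it down gently, green side up, on the dark foam mat, unhook it there, and put the hook back in its stand. Leave everything else on the bench where it is.

Things in the scene. Friction and masses are not known exactly. Their poses are not given: they have to be found in the camera images.
- hook: red T-handled hook tool, 140 mm tall, 90 g, upright in the stand at the start. Origin: the lowest point of its steel hook, on the tool's axis; z up the shaft. Below a 30 mm collar (its underside at z = 85 mm) is a 5 mm round shaft, on the axis down to z = 60 mm, then cranked to y = -10 mm below z = 47 mm, ending in a U in the y-z plane.
- hook_grip (a point): middle of the red handle, at z = 130 mm on the hook's axis. The handle is a flat-sided bar along the hook's x: 84 mm long, 18 mm wide (y), 20 mm high.
- hook_tip (a point): top end of the U's free tip: hook's y = +10 mm, z = 24.5 mm. The U's lowest point is on the axis (steel from z = 0 to 5 mm); the clear gap inside the U is 15 mm; overall the U is 25 mm wide in y and 5 mm thick in x.
- stand: light loose plywood stand (about 90 g), 64 mm (x) by 84 mm (y), 94 mm tall. Origin: centre of its underside. In the middle of its top is a slot 15 mm wide in x, 40 mm long in y; the hook hangs in it, collar resting on the top, the hook's origin 9 mm above the stand's and on its axis, about the same yaw. Turned half round the hook fits as well.
- hatch: loose hatch, about 75 g, over the battery bay: green plate 140 mm (x) by 80 mm (y), a pale locating block 108 x 52 x 8 mm under it sits in the bay with 4 mm play all round. Origin: centre of the block's underside, z up; plate from z = 8 to 12 mm, crown to 15 mm in the middle. Nothing holds it down.
- bail_top (a point): peak of the hatch's brass bail (centre line of its 4 mm wire), 63 mm above the hatch's origin, over the centre of mass. The rigid bail stands in the hatch's x-z plane, open through y: legs at x = -24 and +24 mm up to z = 46 mm, then sloping to this peak.
- fuselage: wooden model fuselage in a blue foam cradle, fixed. Origin: on the bench under the middle of the battery bay; nose at x = -173 mm, tail at +277 mm, 108 mm wide. Flat deck at z = 105 mm, bay opening 116 (x) by 60 mm (y). Black tubes stick out sideways to y = -95 and +95 mm at z = 55 mm; a glazed cockpit (x = 81 to 131 mm) rises to 128 mm.
- mat: dark blue-grey foam mat, 200 mm (x) by 170 mm (y), 6 mm thick, fixed to the bench. Origin: centre of its underside.
- glue: white glue bottle, 56 mm diameter, 150 mm tall, bystander; origin centre of its base
- tape: red roll of tape lying flat, 88 mm diameter, 22 mm high, bystander; origin centre of its underside
- sander: wooden sanding block, 110 x 50 x 30 mm, bystander; origin centre of its underside
- tray: blue open parts tray, 130 x 90 x 35 mm, bystander; origin centre of its underside
- square: steel try square lying flat, blade 150 mm, bystander; origin in the middle of its blade
- clamp_a: black spring clamp with orange jaws, 130 mm long, bystander; origin at its pivot
- clamp_b: black spring clamp with orange jaws, 130 mm long, bystander; origin at its pivot
There are look-alikes about, which are no part of the job. Leave any turquoise look-alike of the hook alone.

How it is judged (in metres and radians):
On the way, in this order (a step that is already met when the one before it is completed fails the run):
1. the hook is drawn up clear of its stand, which stays upright (z of hook in the frame of stand above 0.097 m and angle between stand's own z axis and vertical below 0.1 rad), for 0.1 s.
2. the hatch hangs from the hook, fairly level, at least 30 mm clear above its seat (z of hatch in the frame of fuselage above 0.127 m and contact force between hook and hatch above 0.2 N and angle between hatch's own z axis and vertical below 0.6 rad), for 0.3 s.
3. the hatch lies green side up on the mat, off the hook (x of hatch in the frame of mat between -0.085 and 0.085 m and y of hatch in the frame of mat between -0.07 and 0.07 m and z of hatch in the frame of mat below 0.012 m and angle between hatch's own z axis and vertical below 0.1 rad and contact force between hook and hatch below 0.05 N and distance between hook and bail_top above 0.065 m), for 0.2 s.
At the end, for the whole second after the job is handed in: Hatch at rest, flat within 0.1 rad, green side up on the mat, its centre within 85 mm (mat x) and 70 mm (mat y) of the mat centre; hook at rest in the stand slot, collar within 7 mm of the top, upright within 0.2 rad; stand flat, within 50 mm of its start (x of hatch in the frame of mat between -0.085 and 0.085 m and y of hatch in the frame of mat between -0.07 and 0.07 m and z of hatch in the frame of mat below 0.012 m and angle between hatch's own z axis and vertical below 0.1 rad and linear speed of each of hatch, hook below 0.02 m/s and z of hook in the frame of stand below 0.016 m and horizontal distance between hook and stand below 0.02 m and angle between hook's own z axis and vertical below 0.2 rad and angle between stand's own z axis and vertical below 0.05 rad and distance of stand from where it was at the start of the episode below 0.05 m); the robot touches nothing.
It fails at once if the gripper or arm touches the hatch (contact force between any of the fingers, the arm and hatch above 0.3 N).
It fails at once if the stand is tipped (more than 0.3 rad) (angle between stand's own z axis and vertical above 0.3 rad).
It fails at once if the hatch is dropped: it falls free of the hook faster than 0.7 m/s (linear speed of hatch above 0.7 m/s and contact force between hook and hatch below 0.02 N).
It fails at once if the hatch is turned over (tilted more than 1.0 rad) (angle between hatch's own z axis and vertical above 1 rad).
It fails at once if a bystander (glue, tape, sanding block, tray, square or clamp) is moved more than 30 mm (distance of any of glue, tape, sander, tray, square, clamp_a, clamp_b from where it was at the start of the episode above 0.03 m).
It also fails if it takes over 72 s, if anything falls off the work surface, if the arm or the gripper's body presses on something with over 40 N, if the wrist force passes 120 N, or if a joint passes its speed limit or range.

### The arm

A 6-joint arm with a two-finger parallel gripper is mounted at the origin on the work surface. World frame = base frame: x ahead of the robot, y to its left, z up, the work surface at z = 0. Lengths are in m, angles in degrees, forces in N, time in s.
With the tool pointing down it reaches from about 0.375 to 0.925 m from the base axis. Payload 5.7 kg.
Tool frame: the origin (TCP) lies between the finger pads; the fingertips stand 8 mm ahead of it and the grasp point (between the pads) lies 11 mm behind it (robot.tip_extent is the distance from the TCP to the fingertips, in m); z points along the fingers, y is the line along which they close (so a half turn about z gives the same grasp; the last joint's range is limited). The gripper opens to 88 mm and grips with 3 to 60 N. Pads are 20 mm wide; open, the fingers measure 115 mm over their backs; the gripper's body (75 mm by 178 mm) begins 61 mm behind the grasp point.
Start: joints at [69.551, 20.558, 86.54, -0, 72.909, -6.595], TCP at [0.144, 0.583, 0.21] pointing down, gripper open.
Joint ranges: [-170.27, 170.27], [-57.76, 135], [12.27, 136.19], [-55.21, 235.2], [11.17, 155.16], [-170.74, 170.74]. Speed limits (degrees/s): [136.94, 136.94, 180, 180, 180, 180].

### API

Orientations are given as [roll, pitch, yaw] about the fixed x, y, z axes, in that order (R = Rz(yaw) Ry(pitch) Rx(roll)).
In Python, from rig import robot, cams gives the robot as it stands.
- The arm moves only by the tool play_rows, never from a script. Its arguments are lists of equal length, an entry for each row: "translation": the shift along the tool's x, y, z normalised to -1 to 1, where 1 is 0.06 m, a list of three; "spin": the turn about the tool's z normalised to -1 to 1, where 1 is 0.08 rad. In form: {"translation": [[dx, dy, dz], ...], "spin": [spin, ...]}. A call has 1 to 12 rows; each row shifts and turns the commanded pose from where the row before left it, along the tool's axes as they then stand; what a row does not reach is not made up. A row lasts 1/8 s, in which the tool goes at most 62.5 mm and 10.7 degrees, less where a joint would pass 70% of its speed; a pose out of reach is approached as far as the arm can. A call with a number of a shift or a turn outside -1 to 1 is refused whole. A call with a gripper value outside its range is refused whole. "claw" is the finger opening in mm, from 0 to 87.8, set as the call begins (left out, the last holds). The fingers move at their own pace and stop on an object; "newtons" is the grip in N (left out, the last holds). Time passes only in rows, so rows that do not move let the fingers close. It gives the time, the measured TCP pose, the force, the opening and the grip force at its end, in the units of the state.
- robot.get_state(): the state, without advancing time (a new reading comes with each control period).
- cams.grab_frame(name): name is "side" or "top" or "wrist"; returns a dict with "frame" (480x640x3 uint8, red, green, blue), "depth" (480x640 float32, m along the optical axis (not along the pixel's ray), 0 where there is no reading), "K" (3x3 intrinsics, pixels), "world_from_camera" (4x4, takes a point from camera to world coordinates); the wrist camera has in their place "tool_from_camera" (4x4, takes a point from camera to tool coordinates, whose origin is the TCP and whose axes are the flange's). Camera axes: x right, y down, z forward; pixel columns grow to the right and rows downward; lengths in m; the calibration is good to about 2 mm. A picture is of the moment at which its call begins: read the wrist's pose just before it.
- robot.sign_off(): hands the job in; it is judged then, once.
The state is a dict: "clock": time; "qpos": joint angles; "qvel": joint speeds; "effort": joint torques, N m; "tool_pos": TCP position; "ee_rot": TCP orientation; "wrist_force": force on the tool from outside, world axes, zero at the start; "torque": the same for the moment, N m; "opening": finger opening in m; "grasp_force": force on a finger pad.
Only numpy, scipy, OpenCV 4.12 (cv2) and the standard library are available. Lean on these libraries where they do the work, as an engineer would, in place of code of your own. Each camera call takes 0.05 s, during which the arm holds its last target. There are 200 camera calls.

## Working session

There is one attempt and no reset: what is moved stays moved. The work goes in short steps, Python scripts to look and compute and a tool call to move; the robot and the scene stay as the last step left them, time stands still between calls to the robot, and variables do not carry over. Pictures are saved under pics/ and viewed, at most 12 in all, crops included, and the job is handed in when it is done.

Besides the shell and the picture viewer there is one more tool, called after "Emit:" by a JSON object that holds its "api" and its "payload", one argument or row to a line. play_rows: Moves the arm, as the interface text tells. Scaled input: -1 to 1 covers 0.06 m each way for a shift and 0.08 rad each way for a turn. Its arguments: {"type":"object","properties":{"translation":{"type":"array","items":{"type":"array","items":{"type":"number"}}},"spin":{"type":"array","items":{"type":"number"}},"claw":{"type":"number"},"newtons":{"type":"number"}},"required":["translation","spin"]}

```bash
mkdir -p pics; ls
python3 - <<'E'
from rig import robot,cams
import cv2,numpy as np
for n in ("top","side"):
    f=cams.grab_frame(n); cv2.imwrite(f"pics/{n}0.png",f["frame"][:,:,::-1]); np.savez(f"{n}0.npz",**f)
    print(n,f["K"].tolist(),f["world_from_camera"].round(4).tolist(),(f["depth"]>0).mean())
s=robot.get_state();print(s)
E
```

```text
pics
top [[563.4846943556357, 0.0, 322.0348298292232], [0.0, 563.4846943556357, 242.06263513395427], [0.0, 0.0, 1.0]] [[0.0026, -0.9773, 0.2119, 0.1435], [-1.0, -0.0022, 0.0025, -0.0172], [-0.002, -0.2119, -0.9773, 1.8487], [0.0, 0.0, 0.0, 1.0]] 0.9960286458333333
side [[485.869332512086, 0.0, 325.9938930048166], [0.0, 485.869332512086, 245.694271729791], [0.0, 0.0, 1.0]] [[-0.9999, -0.0072, 0.0149, 0.489], [-0.0151, 0.7632, -0.646, 0.79], [-0.0067, -0.6462, -0.7632, 1.0958], [0.0, 0.0, 0.0, 1.0]] 0.9961393229166666
{'clock': 0.1, 'qpos': array([ 6.95524082e+01,  2.05942130e+01,  8.65924092e+01,  1.71252825e-04,
        7.29081377e+01, -6.59531733e+00]), 'qvel': array([ 0.02320291, -0.15138975, -0.19049415, -0.07941497, -0.01441821,
       -0.05365989]), 'effort': array([-5.99563919e-04, -5.16359460e+01, -2.71404684e+01,  6.75469916e-02,
        2.76375515e-02, -2.05145221e-05]), 'tool_pos': array([0.14343885, 0.58194341, 0.20959196]), 'ee_rot': array([-1.79905886e+02, -1.10462697e-02,  1.66147666e+02]), 'wrist_force': array([-0.02249015,  0.35104896,  1.2574562 ]), 'torque': array([ 0.05732408,  0.02144213, -0.03142026]), 'grasp_force': 0.0, 'opening': 0.088027859078787}
```

View pics/top0.png

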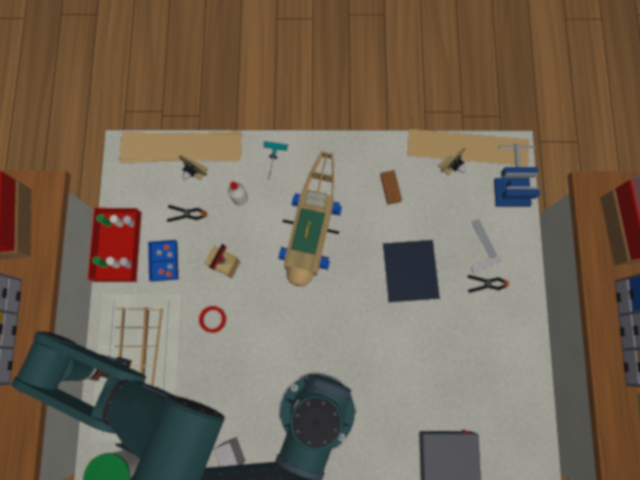

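View pics/side0.png

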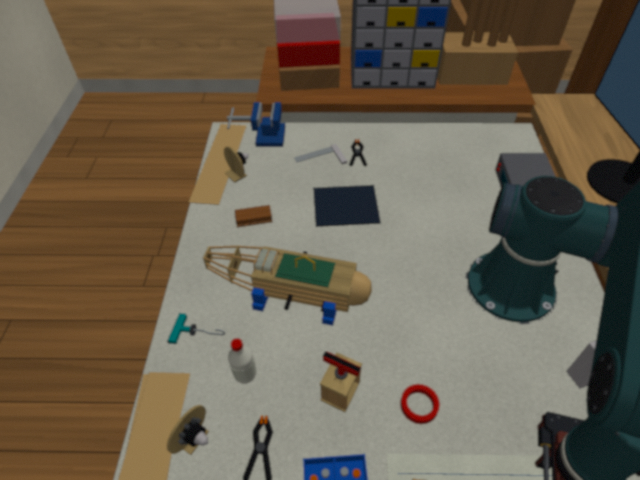

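Hook candidates: the red T-handle on the plywood stand at top (217,256) / side (341,364); the turquoise look-alike lying at top (275,148) / side (180,328); the red glue cap at top (235,186). I choose the red T-handle. The hatch is at top (309,229) and the mat at top (411,270).

```bash
cat > h.py <<'E'
import numpy as np,cv2
def ray(f,uv,z):
    uv=np.atleast_2d(uv).astype(float);T=f["world_from_camera"];K=f["K"]
    d=np.c_[uv,np.ones(len(uv))]@np.linalg.inv(K).T@T[:3,:3].T;o=T[:3,3]
    return o+d*((z-o[2])/d[:,2])[:,None]
def blob(mask,roi):
    m=np.zeros(mask.shape,np.uint8);x0,y0,x1,y1=roi;m[y0:y1,x0:x1]=mask[y0:y1,x0:x1]
    c=max(cv2.findContours(m,cv2.RETR_EXTERNAL,cv2.CHAIN_APPROX_NONE)[0],key=cv2.contourArea)
    return c[:,0,:]
def rect(f,mask,roi,z):
    c=blob(mask.astype(np.uint8),roi);p=ray(f,c,z)[:,:2]
    (cx,cy),(w,h),a=cv2.minAreaRect((p*1000).astype(np.float32))
    if w<h:w,h,a=h,w,a+90
    return round(cx,1),round(cy,1),round(w),round(h),round(a,1)  # mm, long axis angle
E
python3 - <<'E'
from h import *
for n,R in (("top",dict(handle=(200,235,245,275),hatch=(285,195,335,265),mat=(370,230,450,310))),("side",dict(handle=(310,340,370,385),hatch=(265,245,345,295),mat=(300,175,390,235)))):
    f=dict(np.load(n+"0.npz"));hsv=cv2.cvtColor(f["frame"],cv2.COLOR_RGB2HSV);H,S,V=[hsv[...,i].astype(int) for i in range(3)]
    red=((H<8)|(H>172))&(S>130);green=(H>55)&(H<92)&(S>90);mat=(V<75)&(H>95)&(H<130)
    print(n,"handle",rect(f,red,R["handle"],.149+.0),"hatch",rect(f,green,R["hatch"],.109),"mat",rect(f,mat,R["mat"],.006))
    x0,y0,x1,y1=R["handle"];print("handle depth top z",)
    T=f["world_from_camera"];c=blob(red.astype(np.uint8),R["handle"]).mean(0).astype(int);d=f["depth"][c[1],c[0]]
    print(T[:3,:3]@(np.linalg.inv(f["K"])@[c[0],c[1],1]*d)+T[:3,3])
t=cv2.imread("pics/side0.png")[300:420,280:440];u=cv2.imread("pics/top0.png")[180:300,180:340]
cv2.imwrite("pics/c1.png",cv2.resize(np.hstack([u,t]),None,fx=2.5,fy=2.5,interpolation=cv2.INTER_CUBIC))
E
```

```text
top handle (461.7, 302.1, 73, 15, 153.3) hatch (557.7, 33.1, 130, 70, 167.0) mat (448.4, -305.5, 192, 163, 4.2)
handle depth top z
[0.46489319 0.30690942 0.14668446]
side handle (474.4, 324.7, 82, 26, 153.2) hatch (560.8, 34.3, 133, 73, 166.8) mat (450.9, -303.7, 194, 167, 4.3)
handle depth top z
[0.47280804 0.31987583 0.14701734]
```

View pics/c1.png

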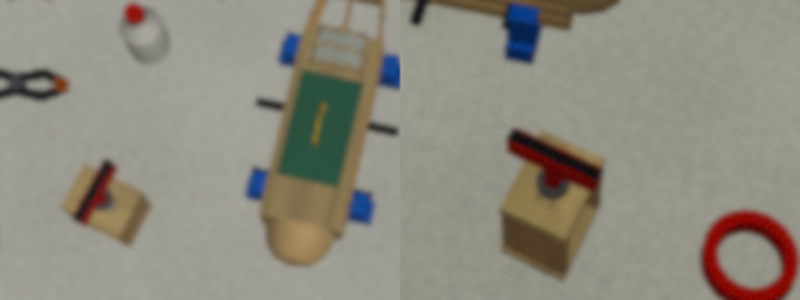

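The crop confirms the red T-handle, with a dark top, on the plywood stand at crop (97,190) and (555,160). The hatch and its brass bail are at crop (320,122). Next I go above the hook.

Emit:
{"api": "play_rows", "payload": {
  "translation": [
    [-0.2,-0.1,-0.4],
    [-0.76,-0.37,-0.3],
    [-0.76,-0.37,-0.3],
    [-0.76,-0.37,-0.3],
    [-0.76,-0.37,-0.3],
    [-0.76,-0.37,-0.2],
    [-0.76,-0.37,-0.1],
    [-0.76,-0.37,0],
    [-0.76,-0.37,0],
    [-0.81,-0.39,0],
    [0,0,0],
    [0,0,0]
  ],
  "spin": [0,0,0,0,0,0,0,0,0,0.94,0.94,0.94],
  "claw": 87
}}

```text
clock: 1.6
tool_pos: [0.5075, 0.2787, 0.3236]
ee_rot: [-179.9, -0.1, 153.0]
wrist_force: [0.0, 0.2, -0.1]
opening: 0.0867
grasp_force: 0.0
```

```bash
cat >> h.py <<'E'
from scipy.spatial.transform import Rotation as Ro
def wrist():
    from rig import robot,cams
    s=robot.get_state();f=cams.grab_frame("wrist")
    T=np.eye(4);T[:3,:3]=Ro.from_euler("xyz",s["ee_rot"],degrees=True).as_matrix();T[:3,3]=s["tool_pos"]
    f["world_from_camera"]=T@f["tool_from_camera"];return s,f
E
python3 - <<'E'
from h import *
s,f=wrist();cv2.imwrite("pics/w1.png",f["frame"][:,:,::-1]);np.savez("w1.npz",**f)
print(s["tool_pos"],s["ee_rot"],f["tool_from_camera"].round(3).tolist())
E
```

```text
[0.50749591 0.27873002 0.32359689] [-1.79935061e+02 -5.37670305e-02  1.52974268e+02] [[0.0, -0.962, -0.274, 0.076], [1.0, 0.001, -0.001, 0.001], [0.001, -0.274, 0.962, -0.172], [0.0, 0.0, 0.0, 1.0]]
```

View pics/w1.png

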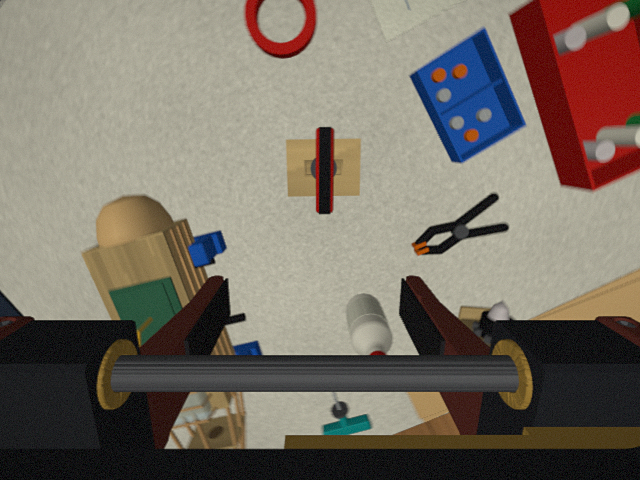

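The handle is at pixel (325,170), upright in the image, so the yaw is about right. I measure its centre on the plane z = 0.149.

Run:
```python
from h import *
f=dict(np.load("w1.npz"));fr=f["frame"];hsv=cv2.cvtColor(fr,cv2.COLOR_RGB2HSV);H,S,V=[hsv[...,i].astype(int) for i in range(3)]
blk=(V<60);roi=(305,115,345,225)
print("dark top",rect(f,blk,roi,.149)); red=((H<8)|(H>172))&(S>120)
print("all",rect(f,red|blk,roi,.149))
ply=(H>10)&(H<30)&(S>60)&(V>110)
print("stand top",rect(f,ply|red|blk,(280,136,366,199),.094))
c=blob(blk.astype(np.uint8),roi).mean(0).astype(int);print(c,f["depth"][c[1],c[0]])
T=f["world_from_camera"];d=f["depth"][c[1],c[0]];print(T[:3,:3]@(np.linalg.inv(f["K"])@[c[0],c[1],1]*d)+T[:3,3])
```

```text
dark top (468.8, 310.3, 83, 11, 152.8)
all (468.7, 310.1, 83, 18, 153.8)
stand top (468.9, 310.3, 84, 69, 63.0)
[324 170] 0.3420918
[0.46756455 0.31067738 0.14769312]
```

Emit:
{"api": "play_rows", "payload": {
  "translation": [
    [0.4,0.09,0],
    [0.41,0.085,0],
    [0,0,0.5],
    [0,0,0.7],
    [0,0,0.7],
    [0,0,0.4],
    [0,0,0]
  ],
  "spin": [0,0,0,0,0,0,0]
}}

```text
clock: 2.52
tool_pos: [0.4666, 0.3102, 0.1843]
ee_rot: [-179.8, -0.2, 153.3]
wrist_force: [0.2, -0.1, 0.3]
opening: 0.087
grasp_force: 0.0
```

Emit:
{"api": "play_rows", "payload": {
  "translation": [
    [-0.03,0.015,0.4],
    [0,0,0.4],
    [0,0,0.14],
    [0,0,0]
  ],
  "spin": [0,0,0,0]
}}

```text
clock: 3.02
tool_pos: [0.4708, 0.3111, 0.1305]
ee_rot: [180.0, 0.0, 153.2]
wrist_force: [0.7, -0.9, 0.4]
opening: 0.0871
grasp_force: 0.0
```

Emit:
{"api": "play_rows", "payload": {
  "translation": [
    [0,0,0],
    [0,0,0],
    [0,0,0],
    [0,0,0],
    [0,0,0],
    [0,0,0],
    [0,0,0],
    [0,0,0]
  ],
  "spin": [0,0,0,0,0,0,0,0],
  "claw": 10,
  "newtons": 35
}}

```text
clock: 4.03
tool_pos: [0.4705, 0.3109, 0.1299]
ee_rot: [-180.0, -0.0, 153.2]
wrist_force: [-0.4, -0.0, -0.7]
opening: 0.0176
grasp_force: 34.9
```

Emit:
{"api": "play_rows", "payload": {
  "translation": [
    [0,0,-0.15],
    [0,0,-0.3],
    [0,0,-0.4],
    [0,0,-0.4],
    [0,0,-0.4],
    [0,0,-0.4],
    [0,0,-0.4],
    [0,0,-0.2],
    [0,0,0]
  ],
  "spin": [0,0,0,0,0,0,0,0,0]
}}

```text
clock: 5.15
tool_pos: [0.4709, 0.3112, 0.2898]
ee_rot: [179.9, 0.1, 153.2]
wrist_force: [0.3, 0.4, -0.6]
opening: 0.0176
grasp_force: 34.9
```

Run:
```python
from rig import cams
from h import *
f=cams.grab_frame("side");g=cams.grab_frame("top");np.savez("s1.npz",**f);np.savez("t1.npz",**g)
a=f["frame"][220:420,260:460,::-1];b=g["frame"][180:300,180:340,::-1]
cv2.imwrite("pics/c2.png",cv2.resize(a,None,fx=3,fy=3,interpolation=cv2.INTER_CUBIC))
```

```text
(no output)
```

View pics/c2.png

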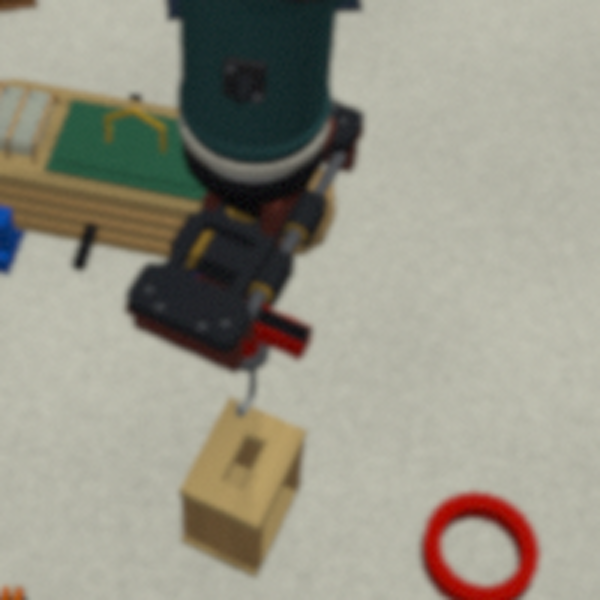

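The stand is upright with its empty slot at crop (245,460). The hook is clear, its shank running from (252,370) to (240,412). I project the hook points for both yaw hypotheses to find which way the tip points.

Run:
```python
from h import *
f=dict(np.load("s1.npz"));W=np.linalg.inv(f["world_from_camera"]);g=np.array([.4693,.3105,.169])
for yaw in(-26.8,153.2):
    y=np.deg2rad(yaw);ey=np.array([-np.sin(y),np.cos(y),0])
    for n,(a,z) in dict(coll=(0,.085),ax60=(0,.06),crank=(-.01,.047),sh=(-.01,.02),bot=(0,.002),tip=(.01,.0245)).items():
        p=W[:3,:3]@(g+ey*a+[0,0,z])+W[:3,3];q=f["K"]@p/p[2];print(yaw,n,((q[:2]-[260,220])*3).round())
c=f["frame"][325:365,325:355,::-1]
cv2.imwrite("pics/c3.png",cv2.resize(c,None,fx=14,fy=14,interpolation=cv2.INTER_CUBIC))
```

```text
-26.8 coll [248. 350.]
-26.8 ax60 [247. 369.]
-26.8 crank [253. 367.]
-26.8 sh [252. 386.]
-26.8 bot [246. 410.]
-26.8 tip [240. 406.]
153.2 coll [248. 350.]
153.2 ax60 [247. 369.]
153.2 crank [240. 390.]
153.2 sh [239. 409.]
153.2 bot [246. 410.]
153.2 tip [253. 383.]
```

View pics/c3.png

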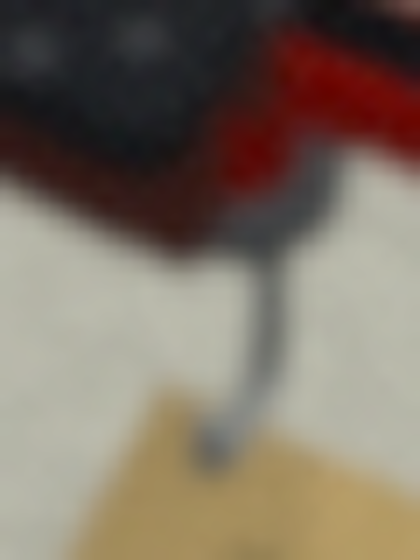

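The shank goes down at (270,350) and hooks to the lower left at (210,460). That matches the -26.8° hypothesis, so the tip points toward world (+0.45,+0.89). I therefore approach the bail from its -y side. Next I measure the bail.

Run:
```python
from h import *
for n,roi in(("top0",(290,205,330,255)),("side0",(280,245,335,280)),("w1",(105,270,190,345))):
    f=dict(np.load(n+".npz"));hsv=cv2.cvtColor(f["frame"],cv2.COLOR_RGB2HSV);H,S,V=[hsv[...,i].astype(int) for i in range(3)]
    m=(H>14)&(H<36)&(S>100)&(V>70)
    mm=np.zeros(m.shape,bool);x0,y0,x1,y1=roi
    g=((H>40)&(H<92)&(S>70))|m
    # restrict to inside green hull
    gc=np.zeros(m.shape,np.uint8);gg=((H>55)&(H<92)&(S>90)).astype(np.uint8)
    c=blob(gg,(x0-10,y0-15,x1+10,y1+15));cv2.fillConvexPoly(gc,cv2.convexHull(c),1)
    gc=cv2.erode(gc,np.ones((3,3)));m&=gc>0
    ys,xs=np.nonzero(m);p=np.c_[xs,ys]
    print(n,len(p),p.mean(0),p.min(0),p.max(0))
    for z in(.143,.158,.160): print(z,ray(f,p,z)[:,:2].mean(0).round(4))
    w=ray(f,p,.155)[:,:2];a=np.linalg.eigh(np.cov(w.T))[1][:,1];print("dir",np.degrees(np.arctan2(a[1],a[0])))
    o=f["world_from_camera"][:3,3];print("cam",o.round(3))
    if n!="w1":
        hull=cv2.convexHull(c)[:,0];print("plate",rect(f,gg,(x0-10,y0-15,x1+10,y1+15),.109))
```

```text
top0 39 [307.1025641  229.02564103] [305 221] [310 237]
0.143 [0.5548 0.0338]
0.158 [0.5512 0.0334]
0.16 [0.5507 0.0333]
dir 167.4135779367571
cam [ 0.143 -0.017  1.849]
plate (557.7, 33.1, 130, 70, 167.0)
side0 48 [304.41666667 261.47916667] [295 258] [314 267]
0.143 [0.5608 0.0356]
0.158 [0.5596 0.0475]
0.16 [0.5595 0.0491]
dir 172.63147417842137
cam [0.489 0.79  1.096]
plate (560.8, 34.3, 133, 73, 166.8)
w1 105 [142.8952381  327.53333333] [137 317] [152 340]
0.143 [0.5321 0.0474]
0.158 [0.5282 0.0587]
0.16 [0.5277 0.0602]
dir 116.11695396625716
cam [0.441 0.314 0.496]
```

Emit:
{"api": "play_rows", "payload": {
  "translation": [
    [0,0,-0.4],
    [0,0,-0.4],
    [0,0,0],
    [-0.2,-0.35,0],
    [-0.31,-0.6,0],
    [-0.31,-0.6,0],
    [-0.31,-0.6,0],
    [-0.31,-0.6,0],
    [-0.31,-0.6,0],
    [-0.31,-0.6,0],
    [-0.31,-0.6,0],
    [-0.1,-0.2,0]
  ],
  "spin": [-1,-1,-1,0,0,0,0,0,0,0,0,0]
}}

```text
clock: 6.75
tool_pos: [0.5504, -0.002, 0.3356]
ee_rot: [-180.0, -0.1, 166.8]
wrist_force: [0.6, -0.3, -0.5]
opening: 0.0173
grasp_force: 34.9
```

Emit:
{"api": "play_rows", "payload": {
  "translation": [
    [0,0,0],
    [0,0,0]
  ],
  "spin": [0,0]
}}

```text
clock: 7.0
tool_pos: [0.5501, 0.001, 0.3366]
ee_rot: [180.0, -0.1, 167.0]
wrist_force: [-0.4, 0.7, -1.4]
opening: 0.0176
grasp_force: 34.9
```

Run:
```python
from h import *
s,f=wrist();np.savez("w2.npz",**f);cv2.imwrite("pics/w2.png",f["frame"][:,:,::-1]);print(s["tool_pos"],s["ee_rot"],s["grasp_force"])
W=np.linalg.inv(f["world_from_camera"])
for p in([.557,.034,.160],[.549,0,.24]):
    q=W[:3,:3]@p+W[:3,3];q=f["K"]@q;print(q[:2]/q[2])
```

```text
[0.55012008 0.00104333 0.33659194] [ 1.79973599e+02 -6.29869019e-02  1.67017570e+02] 34.8840469121933
[345.87328648 218.63922548]
[311.2871663  239.14232299]
```

View pics/w2.png

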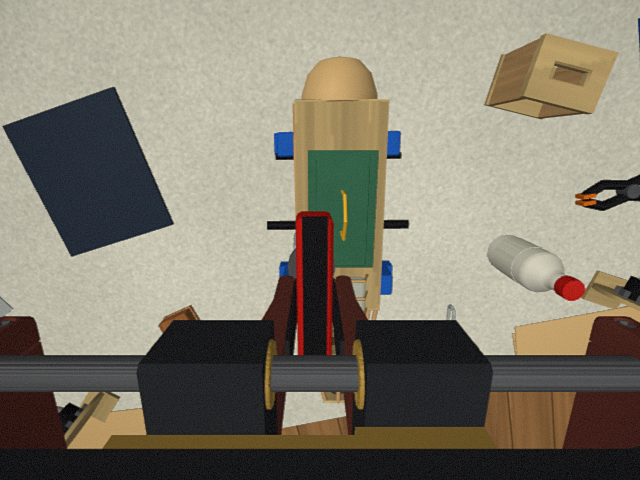

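The bail is at pixels (341,192) to (341,238), its peak near (346,213), and it is aligned with the tool yaw. The stand is upright at (555,75).

Run:
```python
from h import *
f=dict(np.load("w2.npz"))
print(ray(f,[[346,213]],.16),ray(f,[[341,215]],.11))
hsv=cv2.cvtColor(f["frame"],cv2.COLOR_RGB2HSV);H,S,V=[hsv[...,i].astype(int) for i in range(3)]
print("bail px",[ (p.min(0),p.max(0)) for p in [blob(((H>15)&(H<36)&(S>120)).astype(np.uint8),(333,180,355,250))]])
print(rect(f,(H>50)&(H<95)&(S>80),(303,145,383,270),.109),rect(f,(V<75)&(H>95)&(H<130),(0,80,180,260),.006))
```

```text
[[0.55125294 0.03530489 0.16      ]] [[0.56287549 0.03145292 0.11      ]]
bail px [(array([340, 190], dtype=int32), array([347, 240], dtype=int32))]
(558.7, 32.9, 136, 78, 167.0) (449.8, -303.8, 198, 169, 4.4)
```

Emit:
{"api": "play_rows", "payload": {
  "translation": [
    [0,0,0.3],
    [0,0,0.4],
    [0,0,0.4],
    [0,0,0.3],
    [0,0,0.15],
    [0,0,0],
    [0,0,0]
  ],
  "spin": [0,0,0,0,0,0,0]
}}

```text
clock: 7.92
tool_pos: [0.5512, 0.0001, 0.2448]
ee_rot: [180.0, 0.1, 167.0]
wrist_force: [-0.5, 0.3, -1.0]
opening: 0.0175
grasp_force: 34.9
```

Emit:
{"api": "play_rows", "payload": {
  "translation": [
    [0,0.1,0],
    [0,0.16,0],
    [0,0.16,0],
    [0,0.16,0],
    [0,0,0],
    [0,0,0]
  ],
  "spin": [0,0,0,0,0,0]
}}

```text
clock: 8.68
tool_pos: [0.5584, 0.0338, 0.2439]
ee_rot: [-180.0, -0.0, 167.0]
wrist_force: [-0.2, 0.3, -0.3]
opening: 0.0179
grasp_force: 34.9
```

Emit:
{"api": "play_rows", "payload": {
  "translation": [
    [0,0,-0.1],
    [0,0,-0.1],
    [0,0,-0.1],
    [0,0,-0.1],
    [0,0,0]
  ],
  "spin": [0,0,0,0,0]
}}

```text
clock: 9.3
tool_pos: [0.5589, 0.0337, 0.2687]
ee_rot: [180.0, 0.1, 167.0]
wrist_force: [-0.1, 0.0, -0.0]
opening: 0.0175
grasp_force: 34.9
```

Run:
```python
from rig import cams
from h import *
f=cams.grab_frame("side")
a=f["frame"][150:310,240:400,::-1]
cv2.imwrite("pics/c4.png",cv2.resize(a,None,fx=3.7,fy=3.7,interpolation=cv2.INTER_CUBIC))
```

```text
(no output)
```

View pics/c4.png

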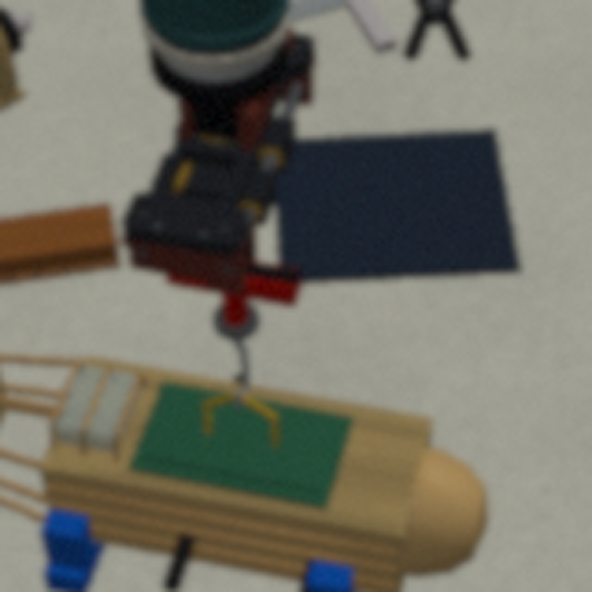

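The tip is in front of the bail's peak at crop (240,392), so the bail is engaged. I lift slowly.

Emit:
{"api": "play_rows", "payload": {
  "translation": [
    [0,0,-0.06],
    [0,0,-0.06],
    [0,0,-0.1],
    [0,0,-0.15],
    [0,0,-0.15],
    [0,0,-0.2],
    [0,0,-0.2],
    [0,0,-0.2],
    [0,0,-0.15],
    [0,0,-0.08],
    [0,0,0],
    [0,0,0]
  ],
  "spin": [0,0,0,0,0,0,0,0,0,0,0,0]
}}

```text
clock: 10.85
tool_pos: [0.5582, 0.0338, 0.3485]
ee_rot: [-180.0, -0.1, 167.0]
wrist_force: [-0.8, -0.5, -1.8]
opening: 0.0177
grasp_force: 34.9
```

Run:
```python
from rig import cams
from h import *
f=cams.grab_frame("side")
a=f["frame"][150:310,240:400,::-1]
cv2.imwrite("pics/c5.png",cv2.resize(a,None,fx=3.7,fy=3.7,interpolation=cv2.INTER_CUBIC))
```

```text
(no output)
```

View pics/c5.png

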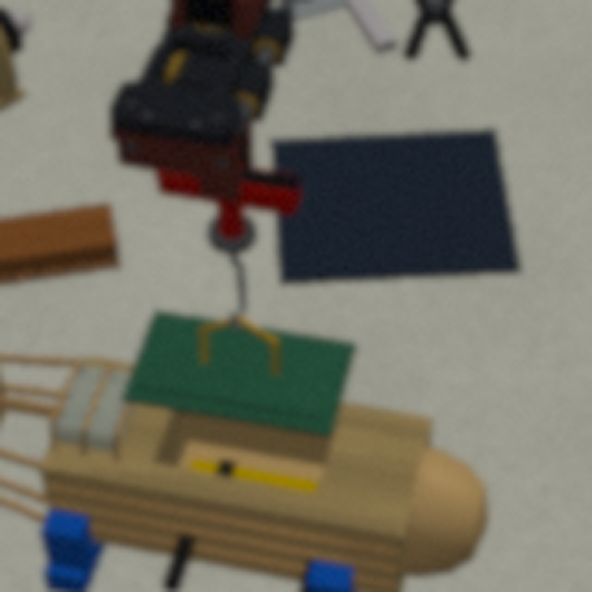

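Hatch hanging level, plate at crop (240,370), clear of the bay. I carry it gently to the mat.

Emit:
{"api": "play_rows", "payload": {
  "translation": [
    [0,-0.05,0],
    [0.01,-0.1,0],
    [0.01,-0.15,0],
    [0.015,-0.2,0],
    [0.02,-0.25,0],
    [0.02,-0.25,0],
    [0.02,-0.25,0],
    [0.02,-0.25,0],
    [0.02,-0.25,0],
    [0.02,-0.25,0],
    [0.02,-0.25,0],
    [0.02,-0.25,0]
  ],
  "spin": [0,0,0,0,0,0,0,0,0,0,0,0]
}}

```text
clock: 12.4
tool_pos: [0.5129, -0.1107, 0.349]
ee_rot: [-180.0, -0.0, 167.0]
wrist_force: [0.6, -0.4, -1.4]
opening: 0.0176
grasp_force: 34.9
```

Emit:
{"api": "play_rows", "payload": {
  "translation": [
    [0.02,-0.25,0],
    [0.02,-0.25,0],
    [0.02,-0.25,0],
    [0.02,-0.25,0],
    [0.02,-0.25,0],
    [0.02,-0.25,0],
    [0.02,-0.25,0],
    [0.02,-0.25,0],
    [0.02,-0.25,0],
    [0.02,-0.25,0],
    [0.02,-0.2,0],
    [0.02,-0.16,0]
  ],
  "spin": [0,0,0,0,0,0,0,0,0,0,0,0]
}}

```text
clock: 13.9
tool_pos: [0.4603, -0.2744, 0.349]
ee_rot: [-180.0, -0.0, 167.0]
wrist_force: [-0.4, 0.1, -1.8]
opening: 0.0177
grasp_force: 34.9
```

Emit:
{"api": "play_rows", "payload": {
  "translation": [
    [0.02,-0.12,0],
    [0.02,-0.08,0],
    [0.01,-0.05,0],
    [0,-0.03,0],
    [0,0,0],
    [0,0,0],
    [0,0,0],
    [0,0,0]
  ],
  "spin": [0,0,0,0,0,0,0,0]
}}

```text
clock: 14.9
tool_pos: [0.4538, -0.2892, 0.349]
ee_rot: [-180.0, -0.0, 167.0]
wrist_force: [0.3, -0.2, -2.0]
opening: 0.0176
grasp_force: 34.9
```

Emit:
{"api": "play_rows", "payload": {
  "translation": [
    [0,-0.06,0.1],
    [0,-0.1,0.2],
    [0,-0.06,0.3],
    [0,-0.03,0.3],
    [0,0,0.3],
    [0,0,0.3],
    [0,0,0.3],
    [0,0,0.25],
    [0,0,0.15],
    [0,0,0.1],
    [0,0,0.1],
    [0,0,0]
  ],
  "spin": [0,0,0,0,0,0,0,0,0,0,0,0]
}}

```text
clock: 16.4
tool_pos: [0.4504, -0.3039, 0.2048]
ee_rot: [180.0, -0.0, 167.0]
wrist_force: [-0.1, -0.3, -2.7]
opening: 0.0176
grasp_force: 34.9
```

Emit:
{"api": "play_rows", "payload": {
  "translation": [
    [0,0,0.07],
    [0,0,0.07],
    [0,0,0.07],
    [0,0,0.07],
    [0,0,0.07],
    [0,0,0.07],
    [0,0,0.07],
    [0,0,0.07],
    [0,0,0.07],
    [0,0,0.07],
    [0,0,0.07],
    [0,0,0]
  ],
  "spin": [0,0,0,0,0,0,0,0,0,0,0,0]
}}

```text
clock: 17.9
tool_pos: [0.4502, -0.3038, 0.1584]
ee_rot: [180.0, -0.0, 167.0]
wrist_force: [-0.5, -0.8, -0.8]
opening: 0.0174
grasp_force: 34.9
```

Emit:
{"api": "play_rows", "payload": {
  "translation": [
    [0,0,0.06],
    [0,0,0.04],
    [0,0,0],
    [0,-0.1,0],
    [0,-0.15,0],
    [0,-0.15,0],
    [0,-0.15,0],
    [0,-0.15,0],
    [0,0,0],
    [0,0,0]
  ],
  "spin": [0,0,0,0,0,0,0,0,0,0]
}}

```text
clock: 19.15
tool_pos: [0.4409, -0.3448, 0.1527]
ee_rot: [180.0, -0.0, 167.0]
wrist_force: [0.3, 0.1, -1.6]
opening: 0.0175
grasp_force: 34.9
```

Run:
```python
from rig import cams
from h import *
f=cams.grab_frame("side")
a=f["frame"][110:270,280:440,::-1]
cv2.imwrite("pics/c6.png",cv2.resize(a,None,fx=3.7,fy=3.7,interpolation=cv2.INTER_CUBIC))
```

```text
(no output)
```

View pics/c6.png

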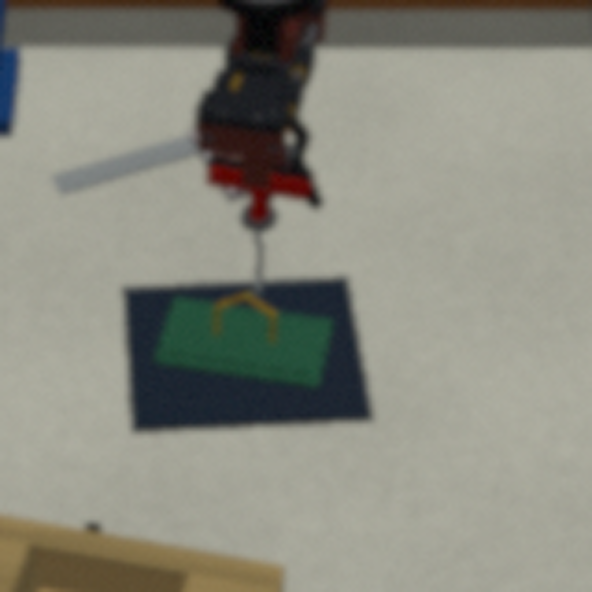

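The hatch lies level on the mat at crop (245,340). The bail peak is at (247,293) and the hook at (258,290). I check numerically that the hook is clear before rising.

Run:
```python
from rig import cams
from h import *
for n,roi in(("side",(310,180,380,225)),("top",(360,225,450,315))):
    f=cams.grab_frame(n);hsv=cv2.cvtColor(f["frame"],cv2.COLOR_RGB2HSV);H,S,V=[hsv[...,i].astype(int) for i in range(3)]
    try: print(n,rect(f,(H>55)&(H<92)&(S>90)&(V>50),roi,.018))
    except Exception as e: print(n,e)
W=np.linalg.inv(f["world_from_camera"])
```

```text
side (450.5, -305.5, 143, 86, 168.6)
top (372.3, -268.0, 129, 68, 134.6)
```

Emit:
{"api": "play_rows", "payload": {
  "translation": [
    [0,0,-0.2],
    [0,0,-0.4],
    [0,0,-0.5],
    [0,0,-0.5],
    [0,0,-0.5],
    [0,0,-0.5],
    [0,0,-0.4],
    [0,0,-0.2],
    [0.04,0.2,0],
    [0.08,0.4,0],
    [0.11,0.6,0],
    [0.11,0.6,0]
  ],
  "spin": [0,0,0,0,0,0,0,0,0,0,0,0]
}}

```text
clock: 20.8
tool_pos: [0.4445, -0.232, 0.3435]
ee_rot: [179.9, -0.1, 167.0]
wrist_force: [1.1, 0.2, -1.3]
opening: 0.0178
grasp_force: 34.9
```

Emit:
{"api": "play_rows", "payload": {
  "translation": [
    [0.11,0.6,0],
    [0.11,0.6,0],
    [0.11,0.6,0],
    [0.11,0.6,0],
    [0.11,0.6,0],
    [0.11,0.6,0],
    [0.11,0.6,0],
    [0.11,0.6,0],
    [0.11,0.6,0],
    [0.11,0.6,0],
    [0.11,0.6,0],
    [0.11,0.6,0]
  ],
  "spin": [0,0,0,0,0,0,0,0,0,0,0,0]
}}

```text
clock: 22.3
tool_pos: [0.4633, 0.2057, 0.3436]
ee_rot: [-179.9, -0.1, 167.0]
wrist_force: [1.1, -0.1, -1.0]
opening: 0.0174
grasp_force: 34.9
```

Emit:
{"api": "play_rows", "payload": {
  "translation": [
    [0.11,0.5,0],
    [0.11,0.4,0],
    [0.11,0.2,0],
    [0,0,0],
    [0,0,0],
    [0,0,0],
    [0,0,0],
    [0,0,0]
  ],
  "spin": [0,0,0,1,1,1,0,0]
}}

```text
clock: 23.3
tool_pos: [0.4606, 0.2723, 0.3445]
ee_rot: [-180.0, -0.0, 153.3]
wrist_force: [-1.2, -0.6, -1.0]
opening: 0.0175
grasp_force: 34.9
```

Run:
```python
from rig import robot,cams
from h import *
s=robot.get_state();print(s["tool_pos"],s["ee_rot"])
d=np.array([.4705,.3109,.1299])-s["tool_pos"];R=Ro.from_euler("xyz",s["ee_rot"],degrees=True).as_matrix();print("units",(R.T@d/.06).round(3))
f=cams.grab_frame("top");hsv=cv2.cvtColor(f["frame"],cv2.COLOR_RGB2HSV);H,S,V=[hsv[...,i].astype(int) for i in range(3)]
print("hatch",rect(f,(H>55)&(H<92)&(S>90)&(V>50),(375,230,445,310),.018))
g=cams.grab_frame("wrist");T=np.eye(4);T[:3,:3]=R;T[:3,3]=s["tool_pos"];g["world_from_camera"]=T@g["tool_from_camera"]
np.savez("w3.npz",**g);cv2.imwrite("pics/w3.png",g["frame"][:,:,::-1])
```

```text
[0.46062692 0.27229689 0.34449917] [-1.79962888e+02 -2.21142265e-02  1.53311720e+02]
units [0.141 0.651 3.576]
hatch (448.4, -305.1, 142, 82, 168.4)
```

View pics/w3.png

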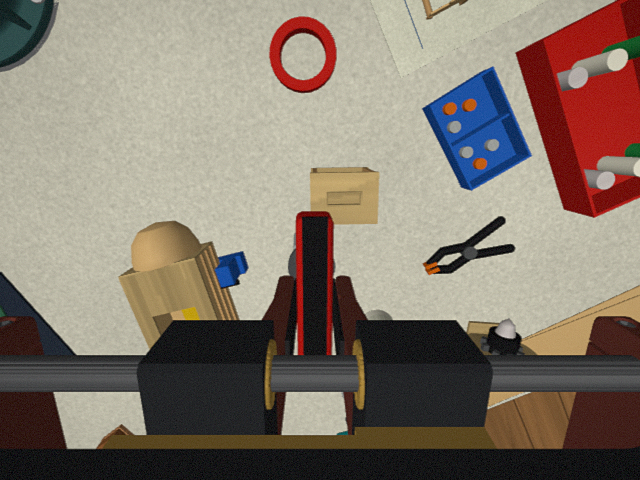

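The stand is upright with its slot at (344,198), and the hatch is on the mat at (0.448,-0.305). I check where the slot is.

Run:
```python
from h import *
f=dict(np.load("w3.npz"));print(ray(f,[[344,198],[327,198],[361,198],[310,172],[378,172],[378,223],[311,220]],.094).round(4))
hsv=cv2.cvtColor(f["frame"],cv2.COLOR_RGB2HSV);H,S,V=[hsv[...,i].astype(int) for i in range(3)]
g=f["frame"].astype(int);sub=V[185:210,320:370];m=((V<135)&(H>8)&(H<30)).astype(np.uint8);print(rect(f,m,(320,186,368,211),.094))
```

```text
[[0.4676 0.3104 0.094 ]
 [0.4583 0.2917 0.094 ]
 [0.477  0.329  0.094 ]
 [0.421  0.2873 0.094 ]
 [0.4576 0.3603 0.094 ]
 [0.5151 0.335  0.094 ]
 [0.4741 0.2618 0.094 ]]
(473.5, 306.9, 38, 1, 63.4)
```

Emit:
{"api": "play_rows", "payload": {
  "translation": [
    [0.05,0.2,0.2],
    [0.05,0.25,0.4],
    [0.04,0.2,0.4],
    [0,0,0.3],
    [0,0,0.2],
    [0,0,0],
    [0,0,0],
    [0,0,0]
  ],
  "spin": [0,0,0,0,0,0,0,0]
}}

```text
clock: 24.4
tool_pos: [0.4719, 0.3113, 0.2556]
ee_rot: [179.9, 0.1, 153.2]
wrist_force: [0.0, -0.0, -1.0]
opening: 0.0175
grasp_force: 34.9
```

Emit:
{"api": "play_rows", "payload": {
  "translation": [
    [0.02,0,0.2],
    [0,0,0.2],
    [0,0,0.2],
    [0,0,0.2],
    [0,0,0.2],
    [0,0,0.2],
    [0,0,0.2],
    [0,0,0],
    [0,0,0]
  ],
  "spin": [0,0,0,0,0,0,0,0,0]
}}

```text
clock: 25.52
tool_pos: [0.4705, 0.3117, 0.1709]
ee_rot: [180.0, 0.0, 153.2]
wrist_force: [0.7, 0.2, -0.8]
opening: 0.0174
grasp_force: 34.9
```

No contact force, and the U is inside the slot. I continue down to the seat.

Emit:
{"api": "play_rows", "payload": {
  "translation": [
    [0,0,0.2],
    [0,0,0.2],
    [0,0,0.15],
    [0,0,0.08],
    [0,0,0.04],
    [0,0,0],
    [0,0,0]
  ],
  "spin": [0,0,0,0,0,0,0]
}}

```text
clock: 26.4
tool_pos: [0.4705, 0.3117, 0.1308]
ee_rot: [180.0, 0.0, 153.2]
wrist_force: [-0.0, -0.1, -1.2]
opening: 0.018
grasp_force: 34.9
```

Within 1 mm of the seat. I release and rise.

Emit:
{"api": "play_rows", "payload": {
  "translation": [
    [0,0,0],
    [0,0,0],
    [0,0,0],
    [0,0,0],
    [0,0,0],
    [0,0,0],
    [0,0,0],
    [0,0,0]
  ],
  "spin": [0,0,0,0,0,0,0,0],
  "claw": 87
}}

```text
clock: 27.4
tool_pos: [0.4703, 0.3116, 0.1305]
ee_rot: [-180.0, 0.0, 153.2]
wrist_force: [-0.8, -1.0, -0.4]
opening: 0.0872
grasp_force: 0.0
```

Emit:
{"api": "play_rows", "payload": {
  "translation": [
    [0,0,-0.1],
    [0,0,-0.2],
    [0,0,-0.4],
    [0,0,-0.5],
    [0,0,-0.6],
    [0,0,-0.6],
    [0,0,-0.6],
    [-0.6,0,0],
    [0,0,0],
    [0,0,0],
    [0,0,0],
    [0,0,0]
  ],
  "spin": [0,0,0,0,0,0,0,0,0,0,0,0]
}}

```text
clock: 28.9
tool_pos: [0.5017, 0.2956, 0.3104]
ee_rot: [-180.0, -0.0, 153.3]
wrist_force: [0.5, 0.6, 0.0]
opening: 0.0868
grasp_force: 0.0
```

Run:
```python
from h import *
s,f=wrist();print(s["tool_pos"],s["ee_rot"],s["opening"])
hsv=cv2.cvtColor(f["frame"],cv2.COLOR_RGB2HSV);H,S,V=[hsv[...,i].astype(int) for i in range(3)]
W=np.linalg.inv(f["world_from_camera"]);q=f["K"]@(W[:3,:3]@[.4687,.3102,.149]+W[:3,3]);u,v=(q[:2]/q[2]).astype(int);print(u,v)
red=((H<8)|(H>172))&(S>120)
roi=(u-22,max(v-60,0),u+22,v+60)
print(rect(f,red|(V<60),roi,.149));T=f["world_from_camera"];d=f["depth"][v,u]
print((T[:3,:3]@(np.linalg.inv(f["K"])@[u,v,1]*d)+T[:3,3]).round(4))
print("stand",rect(f,((H>10)&(H<30)&(S>60)&(V>110))|red|(V<60),(u-50,v-38,u+50,v+38),.094))
```

```text
[0.50170884 0.29558115 0.31038796] [-1.79970618e+02 -2.78527642e-02  1.53253812e+02] 0.08684963372919637
311 185
(468.8, 310.2, 83, 18, 153.6)
[0.4679 0.31   0.1471]
stand (474.1, 307.3, 84, 83, 63.8)
```

The handle is back at (468.8, 310.2), z about 0.147, the same reading as at the start. The hatch is on the mat and the arm is clear, so I hand it in.

```bash
python3 -c "
from rig import robot
print(robot.sign_off())"
```

```text
the job is handed in; nothing more can be done
None
```

I've handed the job in, with no verdict shown: by my last measurements the hatch lies green side up at the mat's centre, the hook is back in its upright stand where it started, and the gripper is clear.

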